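# Pack the globe lamp and the torch in the shipping carton

## Robot

A 6-joint arm with a two-finger parallel gripper is mounted at the origin on the work surface. World frame = base frame: x ahead of the robot, y to its left, z up, the work surface at z = 0. Lengths are in m, angles in rad, forces in N, time in s.
With the tool pointing down it reaches from about 0.3 to 0.775 m from the base axis. Payload 14.6 kg.
Tool frame: the origin (TCP) lies at the very end of the fingers, on their centre line; the grasp point (between the pads) lies 19 mm behind it; z points along the fingers, y is the line along which they close (so a half turn about z gives the same grasp; the last joint's range is limited). The gripper opens to 94 mm and grips with 3 to 60 N. Pads are 16 mm wide; open, the fingers measure 119 mm over their backs; the gripper's body (75 mm by 177 mm) begins 78 mm behind the grasp point.
Start: joints at [1.265, 0.3, 1.521, -0, 1.321, -0.067], TCP at [0.13, 0.534, 0.205] pointing down, gripper open.
Joint ranges: [-3.03, 3.03], [-0.79, 2.21], [0.23, 2.52], [-1.04, 4.18], [0, 3.07], [-2.55, 2.55]. Speed limits (rad/s): [2.22, 2.22, 2.57, 3.14, 3.14, 3.14].

## Interface

Orientations are given as [roll, pitch, yaw] about the fixed x, y, z axes, in that order (R = Rz(yaw) Ry(pitch) Rx(roll)).
In Python, from station import ctrl gives the robot as it stands. The module is installed in compiled form; this text tells all that it offers.
- The arm moves only by the tool step_arm, never from a script. Its argument "deltas" is a list of rows, each an object with "dp": the shift along the tool's x, y, z scaled (see below), a list of three; "twist": the turn about the tool's z scaled (see below). In form: [{"dp": [tx, ty, tz], "twist": twist}, ...]. A call has 1 to 12 rows; each row shifts and turns the commanded pose from where the row before left it, along the tool's axes as they then stand; what a row does not reach is not made up. The controller multiplies each number of a shift by 0.04 m and each number of a turn by 4 degrees. A row lasts 1/10 s, in which the tool goes at most 50 mm and 8.59 degrees, less where a joint would pass 70% of its speed; a pose out of reach is approached as far as the arm can. A call with a number of a shift or a turn outside -1 to 1 is refused whole. A call with a gripper value outside its range is refused whole. "gripper" is the opening, from -1 (shut) to 1 (fully open), set as the call begins (left out, the last holds). The fingers move at their own pace and stop on an object; "squeeze" is the grip in N (left out, the last holds). Time passes only in rows, so rows that do not move let the fingers close. It gives the time, the measured TCP pose, the force, the opening and the grip force at its end, in the units of the state.
- ctrl.get_obs(): the state, without advancing time (a new reading comes with each control period).
- ctrl.camera(name): name is "side" or "top" or "wrist"; returns (picture, depth): 384x512x3 uint8, red, green, blue; 384x512 float32, m along the optical axis (not along the pixel's ray), 0 where there is no reading.
- ctrl.get_calibration(name): a dict with "fx", "fy", "cx", "cy" (pixels), "distortion" ([k1, k2, p1, p2, k3] as OpenCV has them; the pictures are not rectified), "world_to_cam" (4x4, takes a point from world to camera coordinates); the wrist camera has in their place "hand_eye" (4x4, takes a point from camera to tool coordinates, whose origin is the TCP and whose axes are the flange's). Camera axes: x right, y down, z forward; pixel columns grow to the right and rows downward; lengths in m; the calibration is good to about 2 mm. A picture is of the moment at which its call begins: read the wrist's pose just before it. get_calibration takes no time and is no camera call.
- ctrl.hand_in(): hands the job in; it is judged then, once.
Trained networks look in the newest picture that a camera, given by its name, has taken for a name from the list of things; names that differ only in an ending like _2 or _b are one class to them, and where a whole thing is asked for, a point or a joint stands for the part that bears it (a point fixed in the world has none). Each returns a list of dicts, best first, with "conf" (0 to 1); they miss things now and then, are a little off and sometimes report something else, mostly with a low value. They report only what shows in the picture. A call takes as long as a camera call. They do not tell look-alikes from the thing itself.
- ctrl.spot_in(camera, label): "rect" ([left, top, right, bottom] as shares, 0 to 1, of the picture: columns of its width, rows of its height, round what is visible of it).
- ctrl.cut_out(camera, label): "pixels" (384x512 bool, what is visible of it) and "rect" ([left, top, right, bottom] as shares, 0 to 1, of the picture: columns of its width, rows of its height, round what is visible of it).
The state is a dict: "time_s": time; "qpos": joint angles; "joint_vel": joint speeds; "tau": joint torques, N m; "ee_pos": TCP position; "eef_rot": TCP orientation; "force": force on the tool from outside, world axes, zero at the start; "moment": the same for the moment, N m; "grip_width": finger opening in m; "grip_force": force on a finger pad.
Only numpy, scipy, OpenCV 4.12 (cv2) and the standard library are available. Lean on these libraries where they do the work, as an engineer would, in place of code of your own. Each camera call takes 0.05 s, during which the arm holds its last target. There are 200 camera calls.

## Task

Finish packing the carton: lower the green globe lamp gently, upright, onto the yellow pad in the empty cell, letting go only once it stands; then lay the orange torch gently along the top of the partition so that its barrel rests in both wooden V-notches, either way round, again without dropping it. Do not disturb the red lamp that is already packed, nor the mug, the blue tub and the phone.

Things in the scene. Friction and masses are not known exactly. Their poses are not given: they have to be found in the camera images.
- carton: Fixed open cardboard carton, outside 180 mm along its x, 266 mm along its y, 145 mm high; walls and floor 5 mm; flaps hang outside, reaching 41 mm out. Origin: centre of its underside. A partition 20 mm thick, up to z = 80 mm, runs along x at y = 0 between two cells (170 mm along x, 118 mm along y, centres at y = +69 and -69 mm).
- notches (a point): Where the torch's middle comes when packed: 129 mm above the carton's underside centre, same axes; torch axis along x. Two plywood V-notch rests, 8 mm thick, stand on the partition at x = +42 and -42 mm from here; 45 degree sides opening upward, tips 46 mm apart (y) and 2 mm above this point.
- pad: Yellow foam pad fixed on the floor of the empty cell, 120 mm along the carton's x, 100 mm along its y, 6 mm thick; origin: centre of its underside (5 mm above the table), axes parallel to the carton's. It is in the +y or the -y cell.
- lamp: Green globe lamp, loose, upright on the table, 0.2 to 0.4 kg, round about its z axis: base 60 mm across, globe 76 mm across (widest 26 to 42 mm up), narrow neck 42 mm across at 65 to 70 mm, white cylindrical cap 48 mm across from 70 to 105 mm (the grip). Total height 105 mm. Origin: centre of its underside, z up.
- packed_lamp: Red globe lamp of the same shape on its own yellow pad (6 mm), already standing loose in the other cell; origin: centre of the underside of its pad (5 mm above the table); its top is 111 mm above this. Leave alone.
- torch: Orange torch lying loose on the table, 0.2 to 0.33 kg, 150 mm long along its x. Origin: its middle, on its axis, 19 mm above the table at the start. Round barrel 30 mm across, 110 mm long (x -55 to +55 mm), and a square black bumper 38 x 38 mm, 20 mm long, at each end. Packed, the bumpers lie outside the two rests, with 9 mm play each way.
- mug: White mug, 80 mm across, 95 mm high, loose; origin at the centre of its underside. Leave alone.
- tub: Blue tub with white lid, 118 x 168 x 65 mm, loose; origin at the centre of its underside. Leave alone.
- phone: White phone lying flat, 150 x 72 x 9 mm, loose; origin at the centre of its underside. Leave alone.
Not all that is in view belongs to the job. There is more than one size of the torch; the job needs the larger. Of the things shaped like the lamp, the green one is meant.

How it is judged:
On the way, in this order (a step that is already met when the one before it is completed fails the run):
1. the green lamp stands upright and released on the pad in the empty cell (horizontal distance between lamp and pad below 0.052 m and z of lamp in the frame of pad between 0.002 and 0.01 m and angle between lamp's own z axis and vertical below 0.1 rad and linear speed of lamp below 0.03 m/s and contact force between the fingers and lamp below 0.1 N), for 0.2 s.
2. the torch lies released in both notches (x of torch in the frame of notches between -0.014 and 0.014 m and y of torch in the frame of notches between -0.006 and 0.006 m and z of torch in the frame of notches between -0.006 and 0.005 m and angle between the x axis of torch and the x axis of carton, either way round below 0.08 rad and linear speed of torch below 0.03 m/s and contact force between the fingers and torch below 0.1 N), for 0.2 s.
At the end, for the whole second after the job is handed in: Green lamp upright (0.1 rad), released, at rest on the pad, within 52 mm of its centre; torch released in both notches: middle within 14 mm along and 6 mm across the partition, height -6 to +5 mm, parallel within 0.08 rad; red lamp over 100 mm from the pad centre (all of step 1 and all of step 2 and horizontal distance between packed_lamp and pad above 0.1 m); the robot touches nothing.
It fails at once if the green lamp presses on the pad, carton, red lamp or torch, or the torch on the carton or red lamp, with more than 50 N (contact force between lamp and pad above 50 N or contact force between any of lamp, torch and carton above 50 N or contact force between any of lamp, torch and packed_lamp above 50 N or contact force between lamp and torch above 50 N).
It fails at once if the packed red lamp is shifted more than 25 mm or tipped (distance of packed_lamp from where it was at the start of the episode above 0.025 m or angle between packed_lamp's own z axis and vertical above 0.25 rad).
It fails at once if the mug, the tub or the phone is shifted more than 30 mm (distance of any of mug, tub, phone from where it was at the start of the episode above 0.03 m).
It fails at once if the green lamp is dropped into the carton (falls free faster than 0.35 m/s, more than about 6 mm) (contact force between the fingers and lamp below 0.5 N and linear speed of lamp above 0.35 m/s and horizontal distance between lamp and pad below 0.09 m).
It fails at once if the torch is dropped onto the rests (falls free faster than 0.35 m/s, more than about 6 mm) (contact force between the fingers and torch below 0.5 N and linear speed of torch above 0.35 m/s and horizontal distance between torch and notches below 0.09 m).
It also fails if it takes over 61 s, if anything falls off the work surface, if the arm or the gripper's body presses on something with over 40 N, if the wrist force passes 120 N, or if a joint passes its speed limit or range.

## Working session

There is one attempt and no reset: what is moved stays moved. The work goes in short steps, Python scripts to look and compute and a tool call to move; the robot and the scene stay as the last step left them, time stands still between calls to the robot, and variables do not carry over. Pictures are saved under pics/ and viewed, at most 10 in all, crops included, and the job is handed in when it is done.

Besides the shell and the picture viewer there is one more tool, called after "Call:" as a command line: name --argument value ..., lists and objects as JSON in quotes. step_arm: Moves the arm, as the interface text tells. Its arguments: {"type":"object","properties":{"deltas":{"type":"array"},"gripper":{"type":"number"},"squeeze":{"type":"number"}},"required":["deltas"]}

```bash
mkdir -p pics
cat > h.py <<'E'
import numpy as np,cv2
from station import ctrl
def cloud(cam,depth,pix=None):
    c=ctrl.get_calibration(cam)
    K=np.array([[c['fx'],0,c['cx']],[0,c['fy'],c['cy']],[0,0,1]])
    m=depth>0
    if pix is not None: m&=pix
    v,u=np.nonzero(m)
    n=cv2.undistortPoints(np.stack([u,v],1).astype(np.float64)[:,None],K,np.array(c['distortion']))[:,0]
    z=depth[v,u]
    P=np.c_[n*z[:,None],z,np.ones(len(z))]
    return (P@np.linalg.inv(np.array(c['world_to_cam'])).T)[:,:3],v,u
E
python3 - <<'E'
from h import *
ims=[]
for cam in ('top','side'):
    im,d=ctrl.camera(cam); ims.append(im)
    np.savez(f'{cam}.npz',im=im,d=d)
    for l in ('carton','pad','lamp','packed_lamp','torch','mug','tub','phone'):
        try:
            for r in ctrl.cut_out(cam,l):
                P,_,_=cloud(cam,d,r['pixels'])
                rc=np.array(r['rect'])*[512,384,512,384]
                print(cam,l,round(r['conf'],2),rc.round(),np.median(P,0).round(3) if len(P) else '',P.min(0).round(3) if len(P) else '',P.max(0).round(3) if len(P) else '')
        except Exception as e: print(l,e)
    cv2.imwrite(f'pics/{cam}.png',cv2.resize(im[...,::-1],(800,600)))
E
```

```text
top carton 0.93 [228. 143. 358. 250.] [ 0.568 -0.188  0.105] [ 0.411 -0.377 -0.004] [ 0.727 -0.003  0.151]
top pad 0.74 [293. 179. 329. 223.] [ 0.55  -0.257  0.011] [ 0.486 -0.316  0.002] [ 0.613 -0.194  0.13 ]
top pad 0.55 [229. 146. 357. 248.] [ 0.568 -0.189  0.106] [ 0.411 -0.371 -0.001] [ 0.713 -0.     0.151]
top lamp 0.62 [127. 231. 158. 254.] [0.436 0.244 0.067] [ 0.395  0.219 -0.003] [0.47  0.307 0.11 ]
top lamp 0.57 [ 79. 231. 116. 254.] [0.432 0.371 0.066] [0.391 0.348 0.001] [0.466 0.412 0.11 ]
top packed_lamp 0.87 [252. 171. 286. 213.] [ 0.574 -0.117  0.013] [ 0.514 -0.179  0.003] [ 0.646 -0.062  0.121]
top torch 0.73 [184. 201. 215. 232.] [0.507 0.091 0.026] [0.465 0.037 0.004] [0.552 0.136 0.034]
top torch 0.66 [127. 166. 177. 190.] [0.623 0.235 0.033] [ 0.587  0.159 -0.003] [0.661 0.324 0.044]
top mug 0.94 [169. 109. 206. 146.] [0.784 0.121 0.042] [ 0.734  0.074 -0.003] [0.819 0.18  0.099]
top tub 0.85 [362. 155. 427. 199.] [ 0.624 -0.496  0.065] [ 0.56  -0.627 -0.004] [ 0.704 -0.417  0.073]
top phone 0.72 [363. 234. 395. 281.] [ 0.39  -0.467  0.01 ] [ 0.315 -0.516 -0.0
[... 684 characters left out ...]
275. 254. 333.] [0.621 0.25  0.034] [ 0.587  0.153 -0.003] [0.66  0.315 0.044]
side torch 0.83 [275. 244. 313. 283.] [0.506 0.098 0.026] [ 0.464  0.043 -0.001] [0.554 0.143 0.038]
side mug 0.76 [174. 232. 210. 275.] [0.773 0.137 0.061] [ 0.733  0.074 -0.003] [0.817 0.19  0.102]
side mug 0.75 [246. 110. 282. 145.] [ 0.634 -0.498  0.066] [ 0.564 -0.593  0.013] [ 0.687 -0.322  0.147]
side tub 0.67 [245. 111. 283. 145.] [ 0.632 -0.498  0.066] [ 0.565 -0.595  0.022] [ 0.689 -0.418  0.074]
side tub 0.22 [320. 142. 351. 154.] [ 0.371 -0.465  0.01 ] [ 0.315 -0.518 -0.002] [ 0.432 -0.42   0.017]
side phone 0.65 [318. 140. 351. 155.] [ 0.371 -0.466  0.01 ] [ 0.315 -0.522 -0.002] [ 0.428 -0.427  0.017]
```

View pics/top.png

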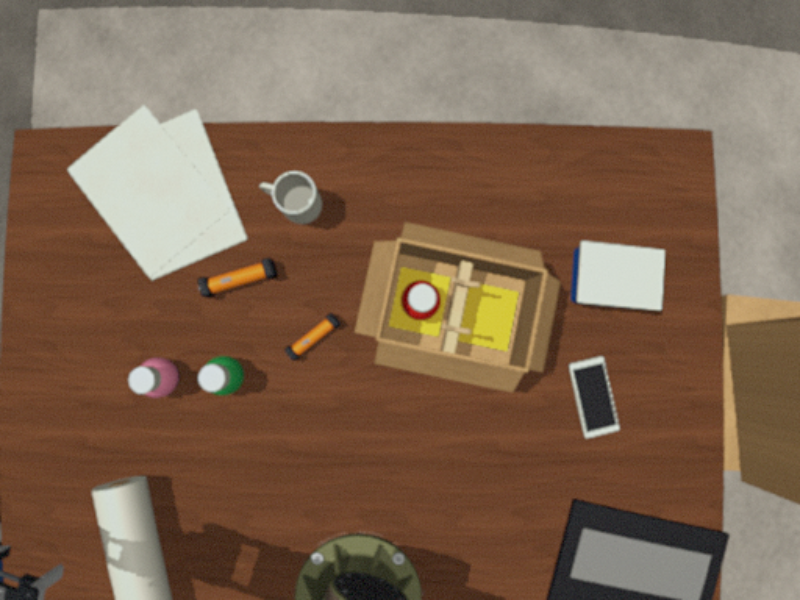

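View pics/side.png

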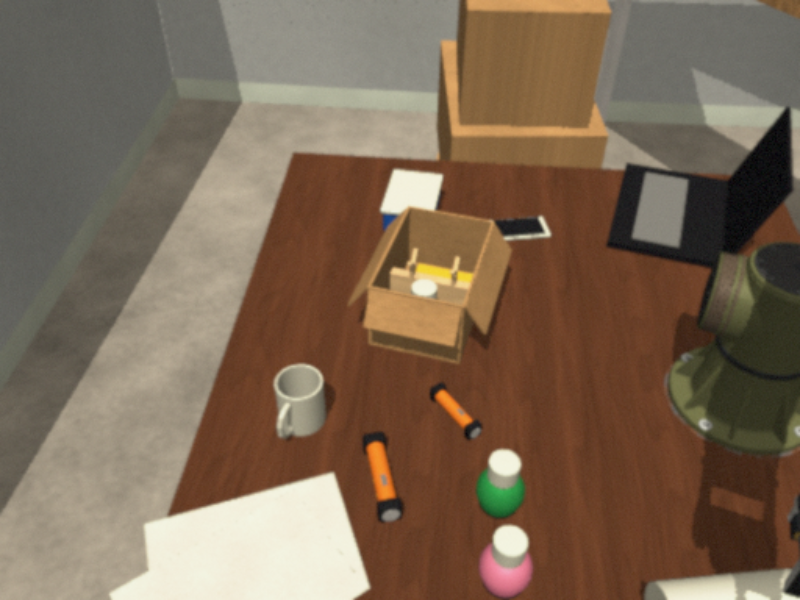

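The empty pad is in the −y cell, seen in top.png at (492,318). What could be confused, in top.png pixels:
- **Lamps:** green (220,376), pink (153,379), and red already packed (422,300). I choose the green one.
- **Torches:** large (237,277) and small (313,336). I choose the large one.

Next I measure everything and check the choice in one close crop.

Run:
```python
from h import *
Z=np.load('top.npz');im,d=Z['im'],Z['d']
cv2.imwrite('pics/crop.png',cv2.resize(im[140:270,70:370,::-1],(800,347),interpolation=cv2.INTER_CUBIC))
o=ctrl.get_obs();print(o['ee_pos'],o['eef_rot'],o['grip_width'])
C=[]
for cam in('top','side'):
    Z=np.load(cam+'.npz');P,v,u=cloud(cam,Z['d']);col=Z['im'][v,u].astype(int);C.append((P,col))
    inb=(abs(P[:,0]-.568)<.2)&(abs(P[:,1]+.188)<.2)
    R=P[inb&(P[:,2]>.137)&(P[:,2]<.155)]
    print(cam,'rim',len(R),cv2.minAreaRect(R[:,:2].astype(np.float32)*1000))
    r,g,b=col.T
    pad=P[inb&(P[:,2]<.02)&(P[:,1]<-.195)&(r>1.8*b)&(g>1.5*b)&(r>120)]
    print(' pad',len(pad),cv2.minAreaRect(pad[:,:2].astype(np.float32)*1000),np.median(pad[:,2]))
    for n,(x,y),lo,hi in (('green',(.436,.25),.1,.113),('red',(.575,-.12),.108,.125)):
        cap=P[(np.hypot(P[:,0]-x,P[:,1]-y)<.05)&(P[:,2]>lo)&(P[:,2]<hi)&(col.min(1)>130)]
        print(' ',n,len(cap),cv2.minEnclosingCircle(cap[:,:2].astype(np.float32)*1000),cap.mean(0).round(4))
    for n,(x,y) in (('big',(.623,.235)),('small',(.507,.091))):
        T=P[(np.hypot(P[:,0]-x,P[:,1]-y)<.11)&(P[:,2]>.012)&(P[:,2]<.05)]
        T=T[np.hypot(T[:,0]-.78,T[:,1]-.13)>.06]
        print(' ',n,len(T),cv2.minAreaRect(T[:,:2].astype(np.float32)*1000),T[:,2].max())
    N=P[inb&(P[:,2]>.095)&(P[:,2]<.137)&(np.hypot(P[:,0]-.575,P[:,1]+.117)>.04)]
    N=N[(abs(N[:,0]-.568)<.075)&(abs(N[:,1]+.188)<.06)]
    print(' notch pts',len(N)); 
    k=cv2.kmeans(N[:,:2].astype(np.float32),2,None,(3,50,1e-5),5,0)[2] if len(N)>3 else 0; print(k)
    Q=P[inb&(abs(P[:,2]-.08)<.006)&(abs(P[:,0]-.568)<.08)&(abs(P[:,1]+.188)<.04)]
    print(' part',len(Q),cv2.minAreaRect(Q[:,:2].astype(np.float32)*1000), cv2.fitLine(Q[:,:2].astype(np.float32),cv2.DIST_HUBER,0,.01,.01).T if len(Q) else 0)
```

```text
[0.13009306 0.53438315 0.20544194] [-3.14157766e+00  3.88335008e-06  2.90276371e+00] 0.09368370041410609
top rim 1333 ((564.2312622070312, -187.83517456054688), (284.6996765136719, 197.05337524414062), 78.15086364746094)
 pad 1577 ((561.3871459960938, -288.7598571777344), (338.8923645019531, 187.85968017578125), 1.017181634902954) 0.010900654960778633
  green 228 ((434.5803527832031, 256.7586669921875), 24.683063507080078) [0.4347 0.2561 0.105 ]
  red 232 ((579.1211547851562, -119.73348999023438), 23.974905014038086) [ 0.5791 -0.1196  0.116 ]
  big 556 ((623.1025390625, 235.2744598388672), (39.36629104614258, 151.9768829345703), 15.699226379394531) 0.04416805405981794
  small 320 ((508.38348388671875, 87.05404663085938), (29.56606674194336, 116.25553894042969), 40.603031158447266) 0.03397790721867722
 notch pts 134
[[ 0.523414   -0.17946205]
 [ 0.6126749  -0.20525986]]
 part 354 ((568.7460327148438, -188.50973510742188), (31.980775833129883, 165.37820434570312), 73.45889282226562) [[ 0.97681683 -0.21407679  0.56811017 -0.187947  ]]
side rim 976 ((563.7490234375, -183.06822204589844),
[... 175 characters left out ...]
663284018124442
  green 288 ((433.9228820800781, 256.6551513671875), 25.098901748657227) [0.4347 0.259  0.107 ]
  red 149 ((577.062744140625, -117.82684326171875), 26.297277450561523) [ 0.5781 -0.1174  0.1173]
  big 751 ((622.6214599609375, 238.38009643554688), (37.998046875, 153.5452423095703), 16.97076416015625) 0.0444449185985174
  small 389 ((508.0574645996094, 90.20828247070312), (30.393245697021484, 119.96688079833984), 37.66093063354492) 0.03776596944079724
 notch pts 125
[[ 0.61330557 -0.20647886]
 [ 0.5220456  -0.17921929]]
 part 260 ((570.844482421875, -188.7766571044922), (35.12864303588867, 159.7518768310547), 75.70506286621094) [[ 0.9756912  -0.21915002  0.539932   -0.17904468]]
```

View pics/crop.png

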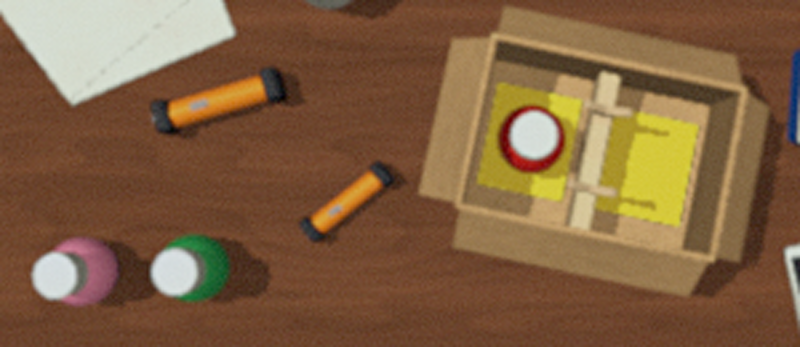

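The crop shows green at (180,270), pink at (75,270), the large torch at (220,100), the small torch at (345,200) and the empty pad at (655,170), so both choices hold. The tool's closing axis is already near carton y, so I go straight over the green lamp.

Call:
step_arm --deltas '[{"dp":[-0.9,-0.5,0],"twist":0},{"dp":[-0.9,-0.5,0],"twist":0},{"dp":[-0.9,-0.5,0],"twist":0},{"dp":[-0.9,-0.5,0],"twist":0},{"dp":[-0.9,-0.5,0],"twist":0},{"dp":[-0.9,-0.5,0],"twist":0},{"dp":[-0.9,-0.5,0],"twist":0},{"dp":[-0.9,-0.5,0],"twist":0},{"dp":[-0.9,-0.5,0],"twist":0},{"dp":[-0.9,-0.5,0],"twist":0},{"dp":[0,0,0],"twist":0},{"dp":[0,0,0],"twist":0}]' --gripper 1

```text
time_s: 2.1
ee_pos: [0.4327, 0.2545, 0.2053]
eef_rot: [-3.142, -0.0, 2.901]
force: [0.0, 1.3, -0.6]
grip_width: 0.0939
grip_force: 0.0
```

Call:
step_arm --deltas '[{"dp":[-0.03,0.06,0.6],"twist":0},{"dp":[0,0,0.8],"twist":0},{"dp":[0,0,0.8],"twist":0},{"dp":[0,0,0.6],"twist":0},{"dp":[0,0,0.4],"twist":0},{"dp":[0,0,0.15],"twist":0},{"dp":[0,0,0],"twist":0},{"dp":[0,0,0],"twist":0}]'

```text
time_s: 2.9
ee_pos: [0.4344, 0.2576, 0.0724]
eef_rot: [3.141, 0.001, 2.903]
force: [-0.3, 0.7, 0.0]
grip_width: 0.0941
grip_force: 0.0
```

Call:
step_arm --deltas '[{"dp":[0,0,0],"twist":0},{"dp":[0,0,0],"twist":0},{"dp":[0,0,0],"twist":0},{"dp":[0,0,0],"twist":0},{"dp":[0,0,0],"twist":0},{"dp":[0,0,0],"twist":0},{"dp":[0,0,0],"twist":0},{"dp":[0,0,0],"twist":0}]' --gripper -0.1 --squeeze 20

```text
time_s: 3.7
ee_pos: [0.4343, 0.257, 0.0714]
eef_rot: [3.142, -0.0, 2.903]
force: [0.1, 0.3, -0.4]
grip_width: 0.0475
grip_force: 20.0
```

Call:
step_arm --deltas '[{"dp":[0,0,-0.3],"twist":0},{"dp":[0,0,-0.6],"twist":0},{"dp":[0,0,-0.8],"twist":0},{"dp":[0,0,-0.8],"twist":0},{"dp":[0,0,-0.8],"twist":0},{"dp":[0,0,-0.8],"twist":0},{"dp":[0,0,-0.6],"twist":0},{"dp":[0,0,-0.3],"twist":0},{"dp":[-0.1,-0.2,0],"twist":0},{"dp":[-0.3,-0.6,0],"twist":0},{"dp":[-0.4,-0.8,0],"twist":0},{"dp":[-0.4,-0.8,0],"twist":0}]'

```text
time_s: 4.9
ee_pos: [0.4578, 0.1506, 0.2698]
eef_rot: [-3.14, -0.002, 2.904]
force: [0.4, 0.1, -4.1]
grip_width: 0.0481
grip_force: 20.0
```

Call:
step_arm --deltas '[{"dp":[-0.4,-0.8,0],"twist":0},{"dp":[-0.4,-0.8,0],"twist":0},{"dp":[-0.4,-0.8,0],"twist":0},{"dp":[-0.4,-0.8,0],"twist":0},{"dp":[-0.4,-0.8,0],"twist":0},{"dp":[-0.4,-0.8,0],"twist":0},{"dp":[-0.4,-0.8,0],"twist":0},{"dp":[-0.4,-0.8,0],"twist":0},{"dp":[-0.4,-0.8,0],"twist":0},{"dp":[-0.4,-0.8,0],"twist":0},{"dp":[-0.4,-0.8,0],"twist":0},{"dp":[-0.2,-0.5,0],"twist":0}]'

```text
time_s: 6.1
ee_pos: [0.5483, -0.2553, 0.2691]
eef_rot: [3.141, -0.003, 2.901]
force: [-0.8, 0.6, -4.3]
grip_width: 0.0479
grip_force: 20.0
```

Call:
step_arm --deltas '[{"dp":[0,0,0],"twist":0},{"dp":[0,0,0],"twist":0},{"dp":[0,0,0],"twist":0}]'

```text
time_s: 6.4
ee_pos: [0.5487, -0.252, 0.2708]
eef_rot: [3.141, -0.001, 2.903]
force: [-0.4, -1.0, -3.5]
grip_width: 0.0476
grip_force: 20.0
```

Call:
step_arm --deltas '[{"dp":[-0.1,-0.1,0],"twist":0},{"dp":[0,0,0.3],"twist":0},{"dp":[0,0,0.5],"twist":0},{"dp":[0,0,0.6],"twist":0},{"dp":[0,0,0.6],"twist":0},{"dp":[0,0,0.6],"twist":0},{"dp":[0,0,0.6],"twist":0},{"dp":[0,0,0.5],"twist":0},{"dp":[0,0,0.4],"twist":0},{"dp":[0,0,0.2],"twist":0},{"dp":[0,0,0],"twist":0},{"dp":[0,0,0],"twist":0}]'

```text
time_s: 7.6
ee_pos: [0.5522, -0.2575, 0.1]
eef_rot: [-3.141, 0.001, 2.903]
force: [-0.5, 0.2, -2.9]
grip_width: 0.0475
grip_force: 20.0
```

Call:
step_arm --deltas '[{"dp":[0,0,0.06],"twist":0},{"dp":[0,0,0.06],"twist":0},{"dp":[0,0,0.04],"twist":0},{"dp":[0,0,0],"twist":0},{"dp":[0,0,0],"twist":0}]'

```text
time_s: 8.1
ee_pos: [0.552, -0.2575, 0.0931]
eef_rot: [-3.142, 0.0, 2.903]
force: [0.1, 0.3, -3.2]
grip_width: 0.0476
grip_force: 20.0
```

Call:
step_arm --deltas '[{"dp":[0,0,0.05],"twist":0},{"dp":[0,0,0.05],"twist":0},{"dp":[0,0,0.05],"twist":0},{"dp":[0,0,0.05],"twist":0},{"dp":[0,0,0.05],"twist":0},{"dp":[0,0,0],"twist":0},{"dp":[0,0,0],"twist":0}]'

```text
time_s: 8.8
ee_pos: [0.552, -0.2575, 0.083]
eef_rot: [-3.142, -0.0, 2.903]
force: [0.6, -0.1, -3.1]
grip_width: 0.0479
grip_force: 20.0
```

Call:
step_arm --deltas '[{"dp":[0,0,0.02],"twist":0},{"dp":[0,0,0.01],"twist":0},{"dp":[0,0,0],"twist":0},{"dp":[0,0,0],"twist":0}]'

```text
time_s: 9.2
ee_pos: [0.5522, -0.2575, 0.0825]
eef_rot: [-3.141, 0.001, 2.903]
force: [-1.5, 0.9, 6.2]
grip_width: 0.0476
grip_force: 20.0
```

The force has changed sign, so the lamp is standing on the pad. I release and rise.

Call:
step_arm --deltas '[{"dp":[0,0,0],"twist":0},{"dp":[0,0,0],"twist":0},{"dp":[0,0,0],"twist":0},{"dp":[0,0,0],"twist":0},{"dp":[0,0,0],"twist":0},{"dp":[0,0,-0.2],"twist":0},{"dp":[0,0,-0.5],"twist":0},{"dp":[0,0,-0.8],"twist":0},{"dp":[0,0,-0.9],"twist":0},{"dp":[0,0,-0.9],"twist":0},{"dp":[0,0,-0.7],"twist":0},{"dp":[0,0,0],"twist":0}]' --gripper 0.45

```text
time_s: 10.4
ee_pos: [0.553, -0.258, 0.2469]
eef_rot: [-3.14, 0.007, 2.903]
force: [-1.1, 0.2, 0.3]
grip_width: 0.0683
grip_force: 0.0
```

Run:
```python
from h import *
o=ctrl.get_obs();print(o['ee_pos'],o['eef_rot'],o['grip_width'],o['qpos'])
im,d=ctrl.camera('top');cv2.imwrite('pics/t2.png',cv2.resize(im[120:270,210:410,::-1],(800,600),interpolation=cv2.INTER_CUBIC))
```

```text
[ 0.55297651 -0.25799365  0.24690733] [-3.13973056  0.00702028  2.90281636] 0.06825504635038697 [-4.96546526e-01  4.06111836e-01  1.28282973e+00 -1.10316417e-05
  1.44538806e+00 -1.82855868e+00]
```

View pics/t2.png

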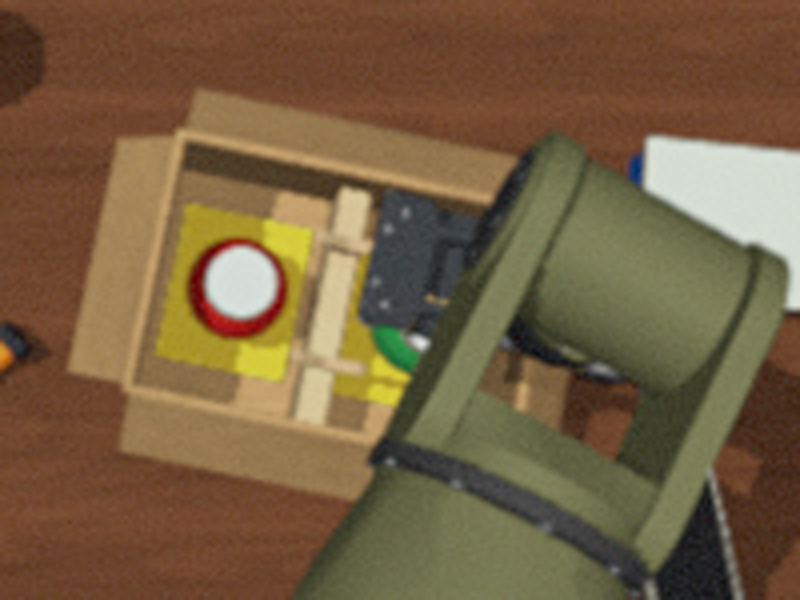

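The green lamp is in its cell (green at (395,345), cap partly hidden by the hand) and the red lamp is undisturbed. Next is the large torch.

Call:
step_arm --deltas '[{"dp":[0,0.5,0],"twist":0},{"dp":[0.1,0.9,0],"twist":0},{"dp":[0.1,1,0],"twist":0},{"dp":[0.1,1,0],"twist":0},{"dp":[0.1,1,0],"twist":0},{"dp":[0.1,1,0],"twist":0},{"dp":[0.1,1,0],"twist":0},{"dp":[0.1,1,0],"twist":0},{"dp":[0.1,1,0],"twist":0},{"dp":[0.1,1,0],"twist":0},{"dp":[0.1,1,0],"twist":0},{"dp":[0.1,1,0],"twist":0}]'

```text
time_s: 11.65
ee_pos: [0.6167, 0.1976, 0.2407]
eef_rot: [-3.141, -0.002, 2.903]
force: [0.1, 0.2, 0.1]
grip_width: 0.0682
grip_force: 0.0
```

Call:
step_arm --deltas '[{"dp":[0.1,0.9,0],"twist":0},{"dp":[0,0,0],"twist":1},{"dp":[0,0,0],"twist":1},{"dp":[0,0,0],"twist":1},{"dp":[0,0,0],"twist":1},{"dp":[0,0,0],"twist":1},{"dp":[0,0,0],"twist":1},{"dp":[0,0,0],"twist":1},{"dp":[0,0,0],"twist":1},{"dp":[0,0,0],"twist":1},{"dp":[0,0,0],"twist":1},{"dp":[0,0,0],"twist":1}]'

```text
time_s: 12.85
ee_pos: [0.6214, 0.2318, 0.2405]
eef_rot: [-3.14, -0.0, 2.132]
force: [-1.3, 0.4, -0.2]
grip_width: 0.0679
grip_force: 0.0
```

Call:
step_arm --deltas '[{"dp":[0,0,0],"twist":1},{"dp":[0,0,0],"twist":1},{"dp":[0,0,0],"twist":1},{"dp":[0,0,0],"twist":1},{"dp":[0,0,0],"twist":0},{"dp":[0,0,0],"twist":0}]'

```text
time_s: 13.45
ee_pos: [0.6215, 0.2319, 0.2411]
eef_rot: [-3.14, 0.0, 1.858]
force: [-0.7, -0.6, -0.2]
grip_width: 0.0682
grip_force: 0.0
```

Run:
```python
from h import *
from scipy.spatial.transform import Rotation as Ro
o=ctrl.get_obs();R=Ro.from_euler('xyz',o['eef_rot']).as_matrix();p=np.array(o['ee_pos'])
im,d=ctrl.camera('wrist');c=ctrl.get_calibration('wrist')
cv2.imwrite('pics/w.png',im[...,::-1])
K=np.array([[c['fx'],0,c['cx']],[0,c['fy'],c['cy']],[0,0,1]])
v,u=np.nonzero(d>0)
n=cv2.undistortPoints(np.stack([u,v],1).astype(float)[:,None],K,np.array(c['distortion']))[:,0];z=d[v,u]
P=(np.c_[n*z[:,None],z,np.ones(len(z))]@np.array(c['hand_eye']).T)[:,:3]@R.T+p
T=P[(np.hypot(P[:,0]-.623,P[:,1]-.2365)<.11)&(P[:,2]>.012)&(P[:,2]<.05)]
print('wrist torch',len(T),cv2.minAreaRect(T[:,:2].astype(np.float32)*1000),T[:,2].max())
B=T[(np.hypot(T[:,0]-.623,T[:,1]-.2365)<.045)];print('barrel',cv2.minAreaRect(B[:,:2].astype(np.float32)*1000),B[:,:2].mean(0),B[:,2].max())
print(p,o['eef_rot'],R[:,0],R[:,1])
# top: carton now, arm away
im,d=ctrl.camera('top');P,v,u=cloud('top',d)
np.savez('top2.npz',im=im,d=d)
for r in ctrl.cut_out('top','lamp')+ctrl.cut_out('top','packed_lamp'):
    Q,_,_=cloud('top',d,r['pixels']);print(round(r['conf'],2),np.median(Q,0).round(3))
for n,(x,y) in (('green',(.552,-.257)),('red',(.579,-.12))):
    cap=P[(np.hypot(P[:,0]-x,P[:,1]-y)<.05)&(P[:,2]>.108)&(P[:,2]<.125)&(im[v,u].min(1)>130)]
    print(n,len(cap),cv2.minEnclosingCircle(cap[:,:2].astype(np.float32)*1000),cap[:,2].mean())
# notch: rotate to carton frame guess
for deg in (-12.4,):
    a=np.deg2rad(deg);e=np.array([[np.cos(a),np.sin(a)],[-np.sin(a),np.cos(a)]])
    q=(P[:,:2]-[.568,-.188])@e.T
    for s in(-1,1):
        for lo,hi in ((.1,.118),(.118,.128),(.124,.136)):
            m=(abs(q[:,0]-s*.042)<.016)&(abs(q[:,1])<.035)&(P[:,2]>lo)&(P[:,2]<hi)
            print(s,lo,m.sum(),q[m].mean(0).round(4),q[m].min(0).round(4),q[m].max(0).round(4))
    m=(abs(P[:,2]-.08)<.004)&(abs(q[:,1])<.02)&(abs(q[:,0])<.08);print('part',m.sum(),np.percentile(q[m],[2,50,98],axis=0).round(4), np.polyfit(q[m,0],q[m,1],1))
    # rim inner walls
    m=(P[:,2]>.142)&(P[:,2]<.15)&(abs(q[:,0])<.1)&(abs(q[:,1])<.14);print('rim',np.percentile(q[m],[1,99],axis=0).round(4))
```

```text
wrist torch 2290 ((623.5031127929688, 238.41387939453125), (36.88685989379883, 147.59970092773438), 17.027769088745117) 0.04073467321549065
barrel ((624.4652099609375, 236.7967529296875), (29.41832733154297, 89.4482421875), 16.026031494140625) [0.62353716 0.23810515] 0.03797378668468793
[0.6214904  0.23185137 0.2410698 ] [-3.14032792e+00  3.36918939e-06  1.85765371e+00] [-2.82939423e-01  9.59137781e-01 -3.36918939e-06] [ 0.95913702  0.28293919 -0.00126473]
0.62 [ 0.549 -0.251  0.087]
0.96 [ 0.573 -0.115  0.013]
green 230 ((551.8599243164062, -257.45062255859375), 24.088804244995117) 0.11624649686021535
red 231 ((578.8192138671875, -119.91838073730469), 23.91734504699707) 0.11628303879354386
-1 0.1 22 [-0.0455 -0.0006] [-0.0493 -0.0112] [-0.0414  0.0087]
-1 0.118 27 [-0.0454 -0.002 ] [-0.0489 -0.0252] [-0.042   0.0239]
-1 0.124 20 [-0.0454 -0.0018] [-0.0492 -0.0252] [-0.0415  0.0239]
1 0.1 25 [ 0.0382 -0.0007] [ 0.0347 -0.0171] [0.0426 0.011 ]
1 0.118 31 [ 0.039  -0.0003] [ 0.0351 -0.0243] [0.0431 0.0248]
1 0.124 17 [ 0.039 -0.001] [ 0.0352 -0.0243] [0.0431 0.0242]
part 330 [[-0.0771 -0.0095]
 [-0.0012  0.0001]
 [ 0.077   0.01  ]] [0.00886789 0.00012302]
rim [[-0.0965 -0.1371]
 [ 0.0909  0.1356]]
```

View pics/w.png

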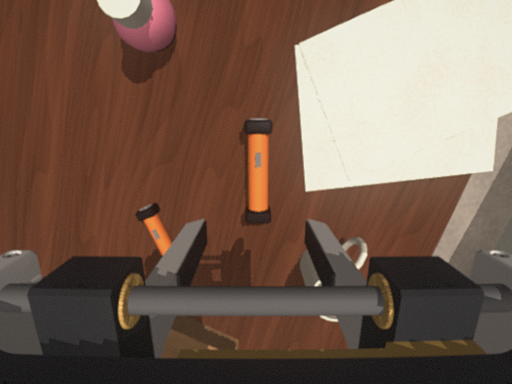

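The wrist view shows the large torch at (258,170), centred between the fingers. The green lamp stands at (0.552, −0.2575) with its top at 0.116 m, as it should be. I go down to grasp.

Call:
step_arm --deltas '[{"dp":[0.12,0.07,0.4],"twist":0},{"dp":[0,0,0.8],"twist":0},{"dp":[0,0,0.9],"twist":0},{"dp":[0,0,0.9],"twist":0},{"dp":[0,0,0.9],"twist":0},{"dp":[0,0,0.8],"twist":0},{"dp":[0,0,0.6],"twist":0},{"dp":[0,0,0.3],"twist":0},{"dp":[0,0,0],"twist":0},{"dp":[0,0,0],"twist":0},{"dp":[0,0,0],"twist":0}]'

```text
time_s: 14.75
ee_pos: [0.6238, 0.2376, 0.0194]
eef_rot: [3.139, -0.0, 1.856]
force: [-0.1, 0.2, 0.7]
grip_width: 0.0681
grip_force: 0.0
```

Call:
step_arm --deltas '[{"dp":[0,0,0.15],"twist":0},{"dp":[0,0,0.15],"twist":0},{"dp":[0,0,0.05],"twist":0},{"dp":[0,0,0],"twist":0},{"dp":[0,0,0],"twist":0}]'

```text
time_s: 15.25
ee_pos: [0.6231, 0.2373, 0.0039]
eef_rot: [3.142, -0.0, 1.856]
force: [0.2, 0.1, 0.3]
grip_width: 0.0683
grip_force: 0.0
```

Call:
step_arm --deltas '[{"dp":[0,0,0],"twist":0},{"dp":[0,0,0],"twist":0},{"dp":[0,0,0],"twist":0},{"dp":[0,0,0],"twist":0},{"dp":[0,0,0],"twist":0},{"dp":[0,0,0],"twist":0},{"dp":[0,0,0],"twist":0},{"dp":[0,0,0],"twist":0}]' --gripper -0.6 --squeeze 25

```text
time_s: 16.05
ee_pos: [0.6231, 0.2373, 0.0039]
eef_rot: [3.142, -0.0, 1.856]
force: [0.2, -0.2, 0.3]
grip_width: 0.0292
grip_force: 25.0
```

Call:
step_arm --deltas '[{"dp":[0,0,-0.3],"twist":0},{"dp":[0,0,-0.7],"twist":0},{"dp":[0,0,-0.9],"twist":0},{"dp":[0,0,-0.9],"twist":0},{"dp":[0,0,-0.9],"twist":0},{"dp":[0,0,-0.9],"twist":0},{"dp":[0,0,-0.8],"twist":0},{"dp":[0,0,-0.5],"twist":-0.5},{"dp":[0,0,-0.2],"twist":-1},{"dp":[0,0,0],"twist":-1},{"dp":[0,0,0],"twist":-1},{"dp":[0,0,0],"twist":-1}]'

```text
time_s: 17.25
ee_pos: [0.6227, 0.2372, 0.2484]
eef_rot: [-3.141, -0.0, 2.173]
force: [0.6, 0.4, -3.2]
grip_width: 0.0293
grip_force: 25.0
```

Call:
step_arm --deltas '[{"dp":[0,0,0],"twist":-1},{"dp":[0,0,0],"twist":-1},{"dp":[0,0,0],"twist":-1},{"dp":[0,0,0],"twist":-1},{"dp":[0,0,0],"twist":-1},{"dp":[0,0,0],"twist":-1},{"dp":[0,0,0],"twist":-1},{"dp":[0,0,0],"twist":-1},{"dp":[0,0,0],"twist":-1},{"dp":[0,0,0],"twist":-1},{"dp":[0,0,0],"twist":-0.9},{"dp":[0,0,0],"twist":0}]'

```text
time_s: 18.45
ee_pos: [0.6228, 0.2372, 0.2483]
eef_rot: [-3.142, -0.0, 2.932]
force: [0.7, -0.8, -2.7]
grip_width: 0.0297
grip_force: 25.0
```

Call:
step_arm --deltas '[{"dp":[0,-0.3,0],"twist":0},{"dp":[-0.05,-0.7,0],"twist":0},{"dp":[-0.1,-1,0],"twist":0},{"dp":[-0.1,-1,0],"twist":0},{"dp":[-0.1,-1,0],"twist":0},{"dp":[-0.1,-1,0],"twist":0},{"dp":[-0.1,-1,0],"twist":0},{"dp":[-0.1,-1,0],"twist":0},{"dp":[-0.1,-1,0],"twist":0},{"dp":[-0.05,-1,0],"twist":0},{"dp":[0,-1,0],"twist":0},{"dp":[0,-0.6,0],"twist":0}]'

```text
time_s: 19.65
ee_pos: [0.5641, -0.1871, 0.2481]
eef_rot: [-3.141, -0.0, 2.927]
force: [0.4, 0.7, -3.5]
grip_width: 0.0291
grip_force: 25.0
```

Call:
step_arm --deltas '[{"dp":[0,-0.1,0],"twist":0},{"dp":[0,0,0],"twist":0},{"dp":[0,0,0],"twist":0},{"dp":[0,0,0],"twist":0}]'

```text
time_s: 20.05
ee_pos: [0.5649, -0.1869, 0.248]
eef_rot: [3.142, 0.0, 2.932]
force: [-0.6, 0.3, -3.0]
grip_width: 0.0295
grip_force: 25.0
```

Run:
```python
from h import *
o=ctrl.get_obs();print(o['ee_pos'],o['eef_rot'],o['grip_width'],o['grip_force'])
im,d=ctrl.camera('side');P,v,u=cloud('side',d)
c=im[v,u].astype(int);p=o['ee_pos']
m=(np.hypot(P[:,0]-p[0],P[:,1]-p[1])<.1)&(P[:,2]>.2)&(P[:,2]<.31)&(c[:,0]>1.8*c[:,2])&(c[:,0]>120)
print('orange',m.sum(),P[m].min(0),P[m].max(0),P[m].mean(0))
im2,_=ctrl.camera('top')
cv2.imwrite('pics/s3.png',np.hstack([cv2.resize(a[...,::-1],(400,400),interpolation=cv2.INTER_CUBIC) for a in (im[100:250,190:340],im2[120:270,210:360])]))
```

```text
[ 0.56489402 -0.186917    0.24796834] [3.14150121e+00 6.95889399e-05 2.93162878e+00] 0.029538292124528433 24.99683439731598
orange 306 [ 0.51223561 -0.20343062  0.25519464] [ 0.6238681  -0.1562656   0.29077332] [ 0.56881361 -0.17838957  0.27276511]
```

View pics/s3.png

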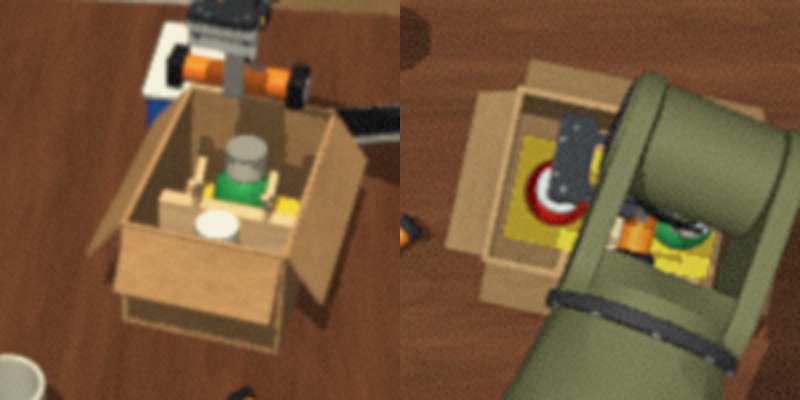

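The side view shows the torch held level above the notches (235,75), and both lamps standing. I lower it.

Call:
step_arm --deltas '[{"dp":[0.04,-0.01,0.2],"twist":0},{"dp":[0,0,0.4],"twist":0},{"dp":[0,0,0.5],"twist":0},{"dp":[0,0,0.5],"twist":0},{"dp":[0,0,0.5],"twist":0},{"dp":[0,0,0.4],"twist":0},{"dp":[0,0,0.2],"twist":0},{"dp":[0,0,0.1],"twist":0},{"dp":[0,0,0.1],"twist":0},{"dp":[0,0,0],"twist":0},{"dp":[0,0,0],"twist":0}]'

```text
time_s: 21.25
ee_pos: [0.5633, -0.1881, 0.1324]
eef_rot: [-3.141, 0.001, 2.931]
force: [0.6, -0.1, -3.1]
grip_width: 0.0294
grip_force: 25.0
```

Call:
step_arm --deltas '[{"dp":[0,0,0.04],"twist":0},{"dp":[0,0,0.04],"twist":0},{"dp":[0,0,0.04],"twist":0},{"dp":[0,0,0.03],"twist":0},{"dp":[0,0,0],"twist":0},{"dp":[0,0,0],"twist":0}]'

```text
time_s: 21.85
ee_pos: [0.5631, -0.188, 0.1258]
eef_rot: [3.142, -0.0, 2.931]
force: [1.0, -0.1, -3.3]
grip_width: 0.0293
grip_force: 25.0
```

Call:
step_arm --deltas '[{"dp":[0,0,0.04],"twist":0},{"dp":[0,0,0.04],"twist":0},{"dp":[0,0,0.04],"twist":0},{"dp":[0,0,0.04],"twist":0},{"dp":[0,0,0.04],"twist":0},{"dp":[0,0,0.04],"twist":0},{"dp":[0,0,0],"twist":0},{"dp":[0,0,0],"twist":0}]'

```text
time_s: 22.65
ee_pos: [0.5631, -0.188, 0.1163]
eef_rot: [-3.142, -0.0, 2.931]
force: [0.7, -0.1, -3.6]
grip_width: 0.0293
grip_force: 25.0
```

Call:
step_arm --deltas '[{"dp":[0,0,0.02],"twist":0},{"dp":[0,0,0.02],"twist":0},{"dp":[0,0,0],"twist":0},{"dp":[0,0,0],"twist":0}]'

```text
time_s: 23.05
ee_pos: [0.5631, -0.188, 0.1147]
eef_rot: [3.142, 0.0, 2.931]
force: [-0.5, -0.0, -3.5]
grip_width: 0.0294
grip_force: 25.0
```

Call:
step_arm --deltas '[{"dp":[0,0,0.02],"twist":0},{"dp":[0,0,0.01],"twist":0},{"dp":[0,0,0],"twist":0},{"dp":[0,0,0],"twist":0}]'

```text
time_s: 23.45
ee_pos: [0.5634, -0.1878, 0.1142]
eef_rot: [3.141, 0.001, 2.931]
force: [-2.0, 3.2, 4.9]
grip_width: 0.0291
grip_force: 25.0
```

The torch has made contact. I release it a moderate amount, then rise and clear away.

Call:
step_arm --deltas '[{"dp":[0,0,0],"twist":0},{"dp":[0,0,0],"twist":0},{"dp":[0,0,0],"twist":0},{"dp":[0,0,0],"twist":0},{"dp":[0,0,0],"twist":0},{"dp":[0,0,-0.1],"twist":0},{"dp":[0,0,-0.3],"twist":0},{"dp":[0,0,-0.7],"twist":0},{"dp":[0,0,-0.9],"twist":0},{"dp":[0,0,-0.9],"twist":0},{"dp":[0,0,-0.6],"twist":0}]' --gripper 0.06

```text
time_s: 24.55
ee_pos: [0.5634, -0.1881, 0.2575]
eef_rot: [-3.141, 0.004, 2.931]
force: [0.6, -0.9, -0.2]
grip_width: 0.0499
grip_force: 0.0
```

Call:
step_arm --deltas '[{"dp":[0,0.5,0],"twist":0},{"dp":[0,0.9,0],"twist":0},{"dp":[0,0.9,0],"twist":0},{"dp":[0,0.9,0],"twist":0},{"dp":[0,0.9,0],"twist":0},{"dp":[0,0.9,0],"twist":0},{"dp":[0,0.9,0],"twist":0},{"dp":[0,0.9,0],"twist":0},{"dp":[0,0.9,0],"twist":0},{"dp":[0,0.5,0],"twist":0},{"dp":[0,0,0],"twist":0},{"dp":[0,0,0],"twist":0}]'

```text
time_s: 25.75
ee_pos: [0.6317, 0.1322, 0.2538]
eef_rot: [-3.141, 0.0, 2.931]
force: [-0.1, -0.5, -0.3]
grip_width: 0.0495
grip_force: 0.0
```

Run:
```python
from h import *
im,d=ctrl.camera('top');P,v,u=cloud('top',d);c=im[v,u].astype(int)
n=(np.hypot(P[:,0]-.565,P[:,1]+.187)<.1)
m=n&(P[:,2]>.12)&(P[:,2]<.155)&(c[:,0]>2.2*c[:,2])&(c[:,0]>150)
r=cv2.minAreaRect(P[m,:2].astype(np.float32)*1000);print('torch',m.sum(),r,np.percentile(P[m,2],[50,98]))
for nm,(x,y) in (('green',(.552,-.257)),('red',(.579,-.12))):
    cap=P[(np.hypot(P[:,0]-x,P[:,1]-y)<.05)&(P[:,2]>.108)&(P[:,2]<.125)&(c.min(1)>130)]
    print(nm,len(cap),cap.mean(0))
im2,_=ctrl.camera('side')
cv2.imwrite('pics/s4.png',np.hstack([cv2.resize(a[...,::-1],(400,400),interpolation=cv2.INTER_CUBIC) for a in (im2[100:250,190:340],im[120:270,210:360])]))
```

```text
torch 414 ((564.8963623046875, -187.32215881347656), (29.944814682006836, 111.51789093017578), 78.096435546875) [0.14185411 0.14690486]
green 231 [ 0.55230509 -0.2569157   0.1162103 ]
red 223 [ 0.57872028 -0.12021081  0.1164551 ]
```

View pics/s4.png

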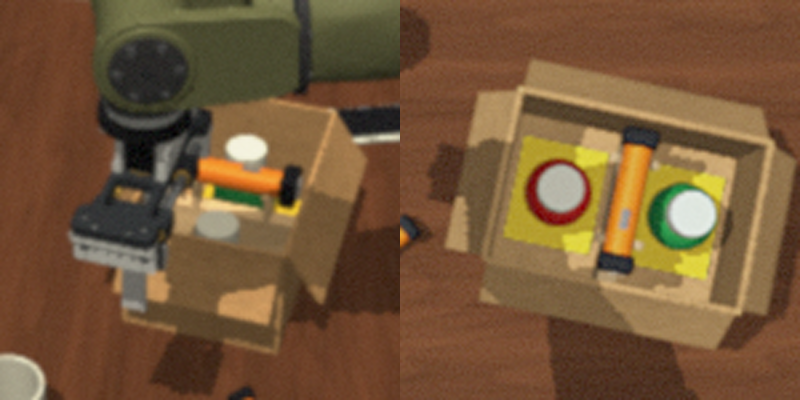

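The torch lies along the partition with its middle at (0.565, −0.187), parallel to it and about at notch height. Both lamps stand and the robot is clear of everything, so I hand in.

```bash
python3 -c "
from station import ctrl
print(ctrl.hand_in())"
```

```text
the job is handed in; nothing more can be done
None
```

The job is handed in with no verdict returned; my last pictures show the green lamp upright on its pad, the torch lying in both notches, and the red lamp where it was.

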